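Clamp the dual-control valve and shut only its outer ring

ROBOT

A 7-joint arm with a two-finger parallel gripper is mounted at the origin on a cart in front of the work surface, level with it; the furniture and walls round the work are solid. World frame = base frame: x ahead of the robot, y to its left, z up, the work surface at z = 0. Lengths are in mm, angles in degrees, forces in N, time in s.
With the tool pointing down it reaches from about 400 to 900 mm from the base axis. Payload 5.5 kg.
Tool frame: the origin (TCP) lies on the centre line of the jaws, within the pads' length; the fingertips stand 14 mm ahead of it and the grasp point (between the pads) lies 5 mm behind it (tcp_to_tips is the distance from the TCP to the fingertips, in mm); x points along the fingers, z is the direction in which the jaws open and shut, and the axes are right-handed (so a half turn about x gives the same grasp; the last joint's range is limited). The gripper opens to 85 mm and grips with 20 to 120 N. Pads are 22 mm wide; open, the fingers measure 114 mm over their backs; the gripper's body (76 mm by 85 mm) begins 54 mm behind the grasp point. The pads swing forward as they close: fully open they stand 13 mm farther back than shut.
Start: joints at [-60.837, 28.699, -24.465, 88.831, 12.651, 65.22, -12.049], TCP at [158.128, 630.472, 245.31] pointing down, gripper open.
Joint ranges: [-164.97, 164.97], [-17.58, 116.51], [-87.97, 89.64], [11.32, 138.91], [-80.73, 260.73], [10.89, 115.49], [-147.41, 147.41]. Speed limits (degrees/s): [147.25, 147.25, 180, 180, 180, 180, 180].

INTERFACE

Orientations are given as a 3x3 rotation matrix whose columns are the frame's x, y, z axes.
In Python, from plant import * gives the robot as it stands.
- The arm moves only by the tool drive_tool, never from a script. Its argument "increments" is a list of rows, each an object with "translation": the shift along the tool's x, y, z in cm, a list of three; "turn": the turn, a rotation vector about the tool's x, y, z in degrees, a list of three. In form: [{"translation": [dx, dy, dz], "turn": [wx, wy, wz]}, ...]. A call has exactly 8 rows; each row shifts and turns the commanded pose from where the row before left it, along the tool's axes as they then stand; what a row does not reach is not made up. A row lasts 1/8 s, in which the tool goes at most 62.5 mm and 10.7 degrees, less where a joint would pass 70% of its speed; a pose out of reach is approached as far as the arm can. A call is refused whole if a number of a shift passes 6.25 or a number of a turn 10.7, either way. A call with a gripper value outside its range is refused whole. "gripper" is the opening, from -1 (shut) to 1 (fully open), set as the call begins (left out, the last holds). The fingers move at their own pace and stop on an object; "newtons" is the grip in N (left out, the last holds). Time passes only in rows, so rows that do not move let the fingers close, or fill a call up. It gives the time, the measured TCP pose, the force and the opening at its end, in the units of the state.
- observe(): the state, without advancing time (a new reading comes with each control period).
- camera(name): name is "scene" or "top"; returns a dict with "image" (400x640x3 uint8, red, green, blue), "camera_matrix" (3x3 intrinsics, pixels), "R" (3x3) and "t" (3): a world point X has camera coordinates R X + t. Camera axes: x right, y down, z forward; pixel columns grow to the right and rows downward; lengths in mm; the calibration is good to about 2 mm. A picture is of the moment at which its call begins. There is no depth.
- job_done(): hands the job in, once; it reports no verdict.
The state is a dict: "t": time; "joint_positions": joint angles; "joint_velocities": joint speeds; "joint_torque": joint torques, N m; "tool_pos": TCP position; "tcp_rot": TCP orientation; "wrist_force": force on the tool from outside, world axes, zero at the start; "ft_torque": the same for the moment, N m; "grip_width": opening from 0.0 (shut) to 1.0 (fully open).
Only numpy, scipy, OpenCV 4.12 (cv2) and the standard library are available. Lean on these libraries where they do the work, as an engineer would, in place of code of your own. Each camera call takes 0.05 s, during which the arm holds its last target.

TASK

Stand the dual-control valve down in the holder's pocket, let go of it, and swing the holder's clamp bar shut across the front of it. Then turn only the valve's outer black ring clockwise (seen from above) until it is fully home against its stop, leaving the orange inner knob as it is set and the clamp shut. Do not knock the valve over or shift the jar and the sight glass.

Things in the scene. Friction and masses are not known exactly. Their poses are not given: they have to be found in the camera images.
- dual_valve: loose upright valve, 0.38-0.63 kg: aluminium block 56x56x50 mm (sides along its x, y), knurled black outer ring 58 mm dia at 52-76 mm above the underside, smaller orange inner knob 32 mm dia at 77-90 mm. Ring and knob turn separately about the block's centre line. Origin: centre of underside, z up. Carry by block or ring; any of four quarter turns fits the holder
- outer_ring (a joint): angle of the black outer ring on the block, rad, grows clockwise seen from above; stops at 0 and 2.5 (home: its white line points to the red mark on a corner of the block's top). Starts 0 to 0.5. Stiff, about 0.1 N m; stays where left
- inner_knob (a joint): angle of the orange inner knob on the block, rad, clockwise positive; starts at 0 (white line along the block's -x axis). Turns very lightly, 0.012 N m
- holder: fixed holder: dark steel plate 130x150x8 mm; three blue walls, tops 25 mm above the table, 12 mm thick, form a pocket 59 mm wide along y; the back wall's face is 29.5 mm to +x of the centre; the front (-x) is open and closed by the clamp bar. Origin: pocket centre, on the table; x points from open front to back wall, z up
- seat (a point): centre of the pocket's floor, on the top of the plate, 8 mm above the table, where the centre of the block's underside belongs; axes as the holder
- clamp (a joint): angle of the steel clamp bar about its upright hinge, rad; 0 = shut (bar across the pocket's front, pointing along the holder's -y from the hinge), grows as its free end swings out (at 1.57 it points along the holder's -x). Starts 1.1 to 1.6. Stiff, about 0.15 N m, stays where left; stops at 0 and 1.8
- clamp_hinge (a point): hinge axis of the clamp bar, at holder x -42 mm, y +50 mm, 13 mm above the table; axes as the holder
- clamp_post (a point): on the axis of the round upright red post (16 mm diameter, rises from 25 to 61 mm above the table) at the free end of the clamp bar, 112 mm from the hinge axis, 43 mm above the table. Push or pinch it to swing the bar; the bar is 12 mm wide, from 14 to 26 mm above the table
- jar: bystander, loose: clear jar with a gold lid, 62 mm diameter, 66 mm high; origin at the centre of its underside
- sight: bystander, loose: sight glass, two steel rings joined by rods round a glass tube, 64 mm diameter, 80 mm high; origin at the centre of its underside
Not all that is in view belongs to the job. Of the things that look like the holder, the larger one is meant. What is shaped like the dual_valve but green is not meant.

How it is judged (in metres and radians):
On the way, in this order (a step that is already met when the one before it is completed fails the run):
1. the valve stands in the holder's pocket and has been let go (horizontal distance between dual_valve and seat below 0.007 m and z of dual_valve in the frame of seat between -0.004 and 0.004 m and angle between dual_valve's own z axis and vertical below 0.08 rad and contact force between the fingers and dual_valve below 0.3 N), for 0.2 s.
2. the clamp bar is swung shut with the valve in the pocket (horizontal distance between dual_valve and seat below 0.007 m and z of dual_valve in the frame of seat between -0.004 and 0.004 m and angle between dual_valve's own z axis and vertical below 0.08 rad and value of joint clamp below 0.1 rad), for 0.2 s.
3. the outer ring is turned home to its stop (all of step 2 and value of joint outer_ring above 2.4 rad), for 0.2 s.
At the end, for the whole second after the job is handed in: The valve stands released and at rest in the pocket: within 0.08 rad of upright, 4 mm of the plate and 7 mm of the pocket's centre; clamp within 0.10 rad of shut; outer ring within 0.10 rad of its stop at 2.5. The inner knob never left 0 by more than 0.15 rad (all of step 3 and contact force between the fingers and dual_valve below 0.3 N and linear speed of dual_valve below 0.02 m/s); the robot touches nothing.
It fails at once if the inner knob is turned by more than 0.15 rad (value of joint inner_knob above 0.15 rad or value of joint inner_knob below -0.15 rad).
It fails at once if the valve is tipped by more than 0.6 rad (angle between dual_valve's own z axis and vertical above 0.6 rad).
It fails at once if the jar or the sight glass is shifted by more than 30 mm (distance of any of jar, sight from where it was at the start of the episode above 0.03 m).
It also fails if it takes over 67 s, if anything falls off the work surface, if the arm or the gripper's body presses on something with over 40 N, if the wrist force passes 120 N, or if a joint passes its speed limit or range.

## Working session

There is one attempt and no reset: what is moved stays moved. The work goes in short steps, Python scripts to look and compute and a tool call to move; the robot and the scene stay as the last step left them, time stands still between calls to the robot, and variables do not carry over. Pictures are saved under pics/ and viewed, and the job is handed in when it is done.

Besides the shell and the picture viewer there is one more tool, called after ">>>" as name(argument=value, ...) on one line, values as JSON. drive_tool: Moves the arm, as the interface text tells. Its arguments: {"type":"object","properties":{"increments":{"type":"array","items":{"type":"object","properties":{"translation":{"type":"array","items":{"type":"number"}},"turn":{"type":"array","items":{"type":"number"}}}}},"gripper":{"type":"number"},"newtons":{"type":"number"}},"required":["increments"]}

```bash
ls; mkdir -p pics; python3 - <<'E'
from plant import *
import cv2, numpy as np
s=observe(); print(s)
for n in("scene","top"):
    c=camera(n); cv2.imwrite(f"pics/{n}0.png",c["image"][:,:,::-1]); print(n,c["camera_matrix"],c["R"],c["t"])
E
```

```text
pics
{'t': 0.0, 'joint_positions': array([-60.83717219,  28.75414665, -24.45330192,  88.89282057,
        12.65127814,  65.21914359, -12.04847382]), 'joint_velocities': array([-0.0580636 , -0.0324866 , -0.13361964,  0.01948466, -0.05165908,
       -0.0272322 ,  0.07332089]), 'joint_torque': array([ 1.04128994e-03, -5.69504249e+01, -5.81630275e+00, -2.80952561e+01,
        1.05568508e-02,  1.19483253e-02, -6.51363337e-06]), 'tool_pos': array([158.0384265 , 629.79851988, 244.24575796]), 'tcp_rot': array([[-5.37402085e-04, -9.69964514e-01,  2.43245870e-01],
       [-1.88932390e-03,  2.43246456e-01,  9.69962676e-01],
       [-9.99998071e-01,  6.16897296e-05, -1.96329829e-03]]), 'wrist_force': array([ 1.08604366, -0.11050925, -0.11569485]), 'ft_torque': array([ 0.03127457, -0.01031047,  0.00522916]), 'grip_width': 0.9998893501312022}
scene [[408.17735397   0.         319.55639904]
 [  0.         408.17735397 200.080494  ]
 [  0.           0.           1.        ]] [[-0.77213001 -0.6354056  -0.00865918]
 [-0.28125625  0.35393172 -0.89197941]
 [ 0.56983347 -0.68628862 -0.45199309]] [367.52628096 235.52901573 664.83849793]
top [[449.17085013   0.         314.92024942]
 [  0.         449.17085013 198.32162474]
 [  0.           0.           1.        ]] [[ 0.02391348 -0.99968891  0.0070872 ]
 [-0.98337815 -0.02479846 -0.17986784]
 [ 0.17998764 -0.00266814 -0.98366525]] [ -63.75086588  532.11016569 1358.51361143]
```

View pics/scene0.png

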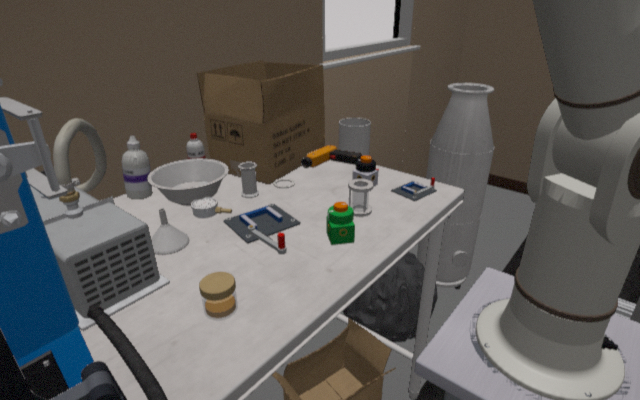

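View pics/top0.png

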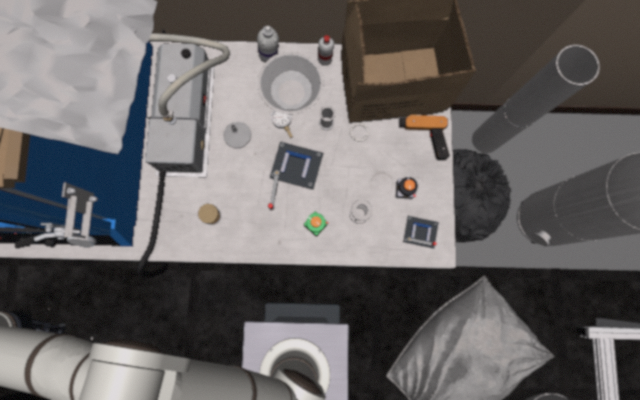

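```bash
python3 - <<'E'
import cv2
t=cv2.imread("pics/top0.png"); s=cv2.imread("pics/scene0.png")
c=lambda im,x,y,w,h,k:cv2.resize(im[y:y+h,x:x+w],None,fx=k,fy=k,interpolation=cv2.INTER_CUBIC)
import numpy as np
a=cv2.hconcat([c(t,255,135,80,80,5),c(t,370,160,80,80,5)])
b=cv2.hconcat([c(s,215,185,100,70,4),c(s,320,145,100,70,4)])
cv2.imwrite("pics/crop0.png",a);cv2.imwrite("pics/crop0s.png",b)
E
```

```text
(no output)
```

View pics/crop0.png

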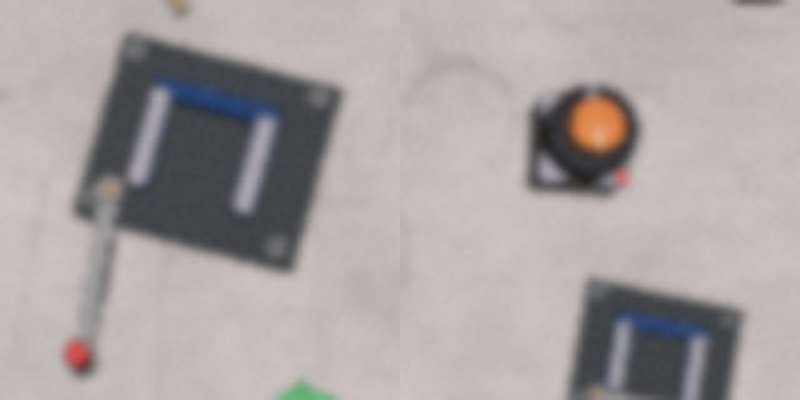

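View pics/crop0s.png

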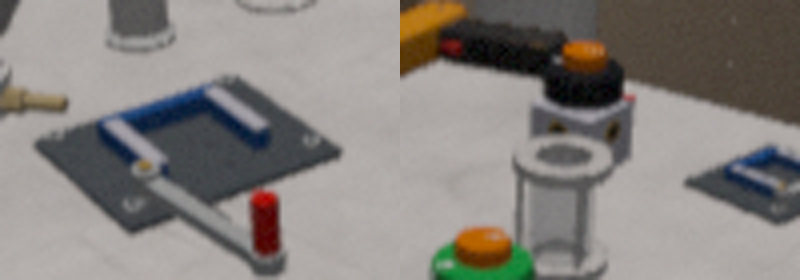

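```bash
cat > h.py <<'E'
from plant import *
import cv2, numpy as np
def snap(n,tag=None):
    c=camera(n); im=c["image"]
    if tag: cv2.imwrite(f"pics/{n}_{tag}.png",im[:,:,::-1])
    return c
def ray(c,uv):
    d=c["R"].T@np.linalg.inv(c["camera_matrix"])@np.array([uv[0],uv[1],1.]); o=-c["R"].T@c["t"]; return o,d/np.linalg.norm(d)
def onz(c,uv,z):
    o,d=ray(c,uv); return o+d*(z-o[2])/d[2]
def tri(c1,u1,c2,u2):
    o1,d1=ray(c1,u1);o2,d2=ray(c2,u2)
    A=np.stack([d1,-d2],1); s=np.linalg.lstsq(A,o2-o1,rcond=None)[0]
    p,q=o1+s[0]*d1,o2+s[1]*d2; return (p+q)/2,np.linalg.norm(p-q)
def proj(c,X):
    p=c["camera_matrix"]@(c["R"]@np.asarray(X,float)+c["t"]); return p[:2]/p[2]
def blobs(c,f,roi,amin=4):
    x,y,w,h=roi; hsv=cv2.cvtColor(c["image"][y:y+h,x:x+w],cv2.COLOR_RGB2HSV).astype(int)
    m=f(hsv[...,0],hsv[...,1],hsv[...,2]).astype(np.uint8)
    n,l,st,ce=cv2.connectedComponentsWithStats(m)
    r=[(st[i,4],ce[i]+[x,y],st[i,:4]+[x,y,0,0]) for i in range(1,n) if st[i,4]>=amin]
    return sorted(r,key=lambda a:-a[0]),(l,m)
orange=lambda h,s,v:(h>=4)&(h<18)&(s>140)&(v>110)
red=lambda h,s,v:((h<5)|(h>172))&(s>120)&(v>70)
blue=lambda h,s,v:(h>100)&(h<125)&(s>110)&(v>40)
E
python3 - <<'E'
from h import *
T=snap("top");S=snap("scene")
print("top knob",blobs(T,orange,(385,165,45,45))[0][:2]); print("sc knob",blobs(S,orange,(350,145,35,45))[0][:2])
print("top red",blobs(T,red,(255,135,80,80),3)[0][:3]);print("sc red",blobs(S,red,(260,220,40,40))[0][:3])
print("top redmark",blobs(T,lambda h,s,v:((h<8)|(h>170))&(s>70)&(v>70),(385,165,45,45),2)[0][:4])
print("sc mark",blobs(S,lambda h,s,v:((h<8)|(h>170))&(s>70)&(v>70),(350,145,40,45),2)[0][:4])
# plate
dark=lambda h,s,v:(v<110)&~((s>140)&(v>60))
for nm,roi in(("big",(255,130,80,70)),("valve",(390,165,40,40))):
    b,(l,m)=blobs(T,lambda h,s,v:v<125,roi,50)
    print(nm,[(x[0],x[1],x[2]) for x in b[:3]])
b,(l,m)=blobs(T,lambda h,s,v:v<125,(255,130,80,70),50)
m=cv2.morphologyEx(m,cv2.MORPH_OPEN,np.ones((9,9)));m=cv2.morphologyEx(cv2.copyMakeBorder(m,20,20,20,20,0),cv2.MORPH_CLOSE,np.ones((15,15)))[20:-20,20:-20]
cs=max(cv2.findContours(m,0,1)[0],key=cv2.contourArea).reshape(-1,2)+[255,130]
P=np.array([onz(T,u,8)[:2] for u in cs],np.float32)
r=cv2.minAreaRect(P);print("plate",r)
for z,u in((0,(208,213)),):print("jar",onz(T,u,66))
print("sight",onz(T,(360,211),80),"green",onz(T,(316,222),60))
E
```

```text
top knob [(np.int32(83), array([409.08433735, 184.28915663]), array([404, 180,  11,  10]))]
sc knob [(np.int32(41), array([365.73170732, 157.24390244]), array([361, 155,  10,   5]))]
top red [(np.int32(13), array([270.15384615, 205.53846154]), array([269, 204,   4,   4]))]
sc red [(np.int32(89), array([280.79775281, 240.16853933]), array([278, 233,   7,  16]))]
top redmark [(np.int32(6), array([413.83333333, 194.83333333]), array([413, 194,   3,   3])), (np.int32(2), array([406.5, 179. ]), array([406, 179,   2,   1]))]
sc mark [(np.int32(4), array([376.5 , 168.75]), array([375, 168,   4,   2]))]
big [(np.int32(1517), array([296.69940672, 165.07580751]), array([270, 142,  53,  47]))]
valve [(np.int32(270), array([405.        , 188.80740741]), array([396, 177,  22,  22]))]
plate ((646.8253173828125, 0.37450408935546875), (120.9578628540039, 128.2760467529297), 75.78180694580078)
jar [476.25193954 276.34624807  66.        ]
sight [ 491.94330004 -188.86110015   80.        ] green [457.45170176 -55.72581187  60.        ]
```

```bash
cat >> h.py <<'E'
def quad(c,roi,thr,z,k=8,close=15):
    x,y,w,h=roi; g=cv2.cvtColor(c["image"],cv2.COLOR_RGB2GRAY)[y:y+h,x:x+w]
    G=cv2.resize(g,None,fx=k,fy=k,interpolation=cv2.INTER_CUBIC)
    m=(G<thr).astype(np.uint8)
    ct=max(cv2.findContours(m,0,1)[0],key=cv2.contourArea)
    hull=cv2.convexHull(ct).reshape(-1,2)
    m2=np.zeros_like(m);cv2.drawContours(m2,[ct],-1,1,-1)
    m2=cv2.morphologyEx(m2,cv2.MORPH_OPEN,np.ones((12*k,12*k),np.uint8)) if 0 else m2
    uv=(ct.reshape(-1,2)+.5)/k-.5+[x,y]
    return uv,(m2,G)
E
python3 - <<'E'
from h import *
T=snap("top");S=snap("scene")
Ps=[]
for c,roi,thr in((T,(258,132,76,66),130),(S,(215,195,100,50),130)):
    uv,(m,G)=quad(c,roi,thr,8)
    P=np.array([onz(c,u,8)[:2] for u in uv],np.float32)
    r=cv2.minAreaRect(P); print(r, len(P))
    cv2.imwrite("pics/m%d.png"%roi[0],np.hstack([m*255,G])[:, :])
    # robust per-edge line fit, starting from nominal
    a0=r[2]
    print(P.min(0),P.max(0))
E
```

```text
((650.0515747070312, 13.319816589355469), (149.57595825195312, 130.5156707763672), 76.51084899902344) 1377
[571.8419   -72.756386] [728.8233   98.51041]
((621.3901977539062, 26.468910217285156), (153.18577575683594, 194.10650634765625), 76.18753814697266) 1891
[529.3558   -68.532265] [729.8611  109.01789]
```

```bash
python3 - <<'E'
import cv2
for f in("m258","m215"):
    i=cv2.imread(f"pics/{f}.png"); print(i.shape); cv2.imwrite(f"pics/{f}s.png",cv2.resize(i,None,fx=.6,fy=.6) if i.shape[1]<1300 else cv2.resize(i,None,fx=.5,fy=.5))
E
```

```text
(528, 1216, 3)
(400, 1600, 3)
```

View pics/m258s.png

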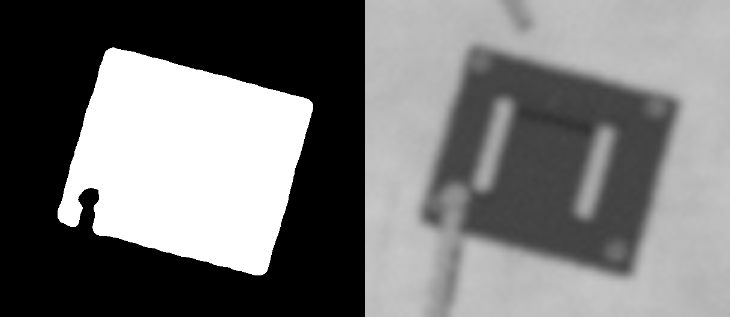

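View pics/m215s.png

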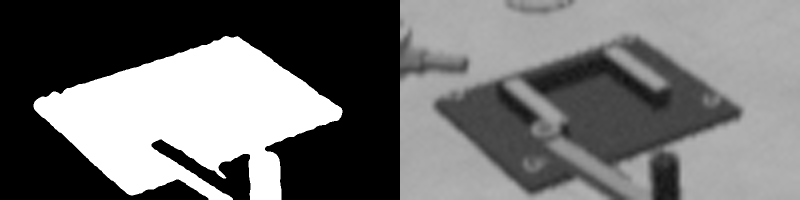

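```bash
python3 - <<'E'
from h import *
from scipy.optimize import least_squares
T=snap("top");S=snap("scene")
for c in(T,S):print("campos",-c["R"].T@c["t"])
def inframe(P,c,a):
    R=np.array([[np.cos(a),np.sin(a)],[-np.sin(a),np.cos(a)]]);return (P-c)@R.T
for nm,c,roi in(("T",T,(258,132,76,66)),("S",S,(215,195,100,50))):
    uv,_=quad(c,roi,130,8)
    P=np.array([onz(c,u,8)[:2] for u in uv]); 
    c0=np.array([650.,13.3]);a=np.radians(76.5-90)
    for it in range(3):
        q=inframe(P,c0,a); 
        ed=[]
        for ax,sg,h in((0,1,65),(0,-1,65),(1,1,75),(1,-1,75)):
            k=(abs(q[:,ax]-sg*h)<6)&(abs(q[:,1-ax])<h*0.8)
            pf=np.polyfit(q[k,1-ax],q[k,ax],1) if k.sum()>20 else (np.nan,np.nan)
            ed.append((round(pf[0],4),round(pf[1],2),k.sum()))
        break
    print(nm,ed)
# wall tops in top: bright unsaturated inside plate
k=8
for nm,c,roi in(("T",T,(258,132,76,66)),("S",S,(215,195,100,50))):
    x,y,w,h=roi; g=cv2.cvtColor(c["image"],cv2.COLOR_RGB2GRAY)[y:y+h,x:x+w]
    G=cv2.resize(g,None,fx=k,fy=k,interpolation=cv2.INTER_CUBIC);m=(G>(125)).astype(np.uint8)
    for ct in cv2.findContours(m,cv2.RETR_LIST,1)[0]:
        if 800<cv2.contourArea(ct)<20000:
            u=(ct.reshape(-1,2)+.5)/k-.5+[x,y]
            P=np.array([onz(c,v,25)[:2] for v in u]);q=inframe(P,c0,a)
            r=cv2.minAreaRect(q.astype(np.float32));print(nm,cv2.contourArea(ct),np.round(r[0],1),np.round(r[1],1),round(r[2],1))
# hinge
E
```

```text
campos [ 280.27435672  -46.91081895 1432.48395935]
campos [-28.82514892 606.43815963 513.77191642]
T [(np.float64(0.0111), np.float64(64.3), np.int64(243)), (np.float64(0.0077), np.float64(-64.09), np.int64(248)), (np.float64(-0.0013), np.float64(73.99), np.int64(274)), (np.float64(-0.0079), np.float64(-74.07), np.int64(275))]
S [(np.float64(0.0172), np.float64(63.37), np.int64(284)), (np.float64(0.0847), np.float64(-68.31), np.int64(47)), (nan, nan, np.int64(7)), (np.float64(-0.0031), np.float64(-69.88), np.int64(196))]
T 3830.5 [ -4.  -33.1] [11.7 63. ] 89.6
T 3826.5 [-3.5 38. ] [11.5 64. ] 89.7
S 8515.5 [-95.2  36.8] [87.9 36.3] 6.2
S 3453.0 [-7.4 40.7] [13.1 72.1] 85.7
S 2891.0 [ -4.  -30.6] [11.  64.3] 89.6
```

```bash
python3 - <<'E'
from h import *
T=snap("top");S=snap("scene")
kt,ks=(409.08,184.29),(365.73,157.24)
print("knob tri",tri(T,kt,S,ks),"T z90",onz(T,kt,90),"S z90",onz(S,ks,88))
# ring/black
dk=lambda h,s,v:(v<70)
print(blobs(T,dk,(390,165,40,40),10)[0][:2]); print(blobs(S,dk,(345,155,40,25),10)[0][:3])
print("mark",tri(T,(413.9,194.8),S,(376.5,168.75)),onz(T,(413.9,194.8),50))
a=np.radians(-13);Rh=np.array([[np.cos(a),-np.sin(a)],[np.sin(a),np.cos(a)]])
# post top etc
print("post T z61",onz(T,(270.15,205.54),61),"S mid", onz(S,(280.8,240.2),43))
c=lambda im,x,y,w,h,k:cv2.resize(im[y:y+h,x:x+w,::-1],None,fx=k,fy=k,interpolation=cv2.INTER_CUBIC)
cv2.imwrite("pics/v.png",np.hstack([c(T["image"],385,170,40,36,10),c(S["image"],345,150,40,36,10)]))
cv2.imwrite("pics/w.png",np.hstack([c(T["image"],265,145,50,45,8),c(S["image"],235,200,50,45,8)]))
E
```

```text
knob tri (array([ 578.1235986 , -337.80559108,   87.24805166]), np.float64(1.583005708653539)) T z90 [ 576.82641223 -337.6039659    90.        ] S z90 [ 577.81500554 -335.86902713   88.        ]
[(np.int32(109), array([403.79816514, 189.33027523]), array([397, 179,  19,  18]))]
[(np.int32(307), array([360.19218241, 163.09771987]), array([345, 155,  31,  17])), (np.int32(12), array([373.08333333, 177.08333333]), array([372, 175,   3,   5]))]
mark (array([ 553.11794057, -360.43810796,   50.17305476]), np.float64(1.9390387484667893)) [ 552.3003385  -360.94445297   50.        ]
post T z61 [505.04461663  87.24974292  61.        ] S mid [508.92209456  89.95035683  43.        ]
```

View pics/v.png

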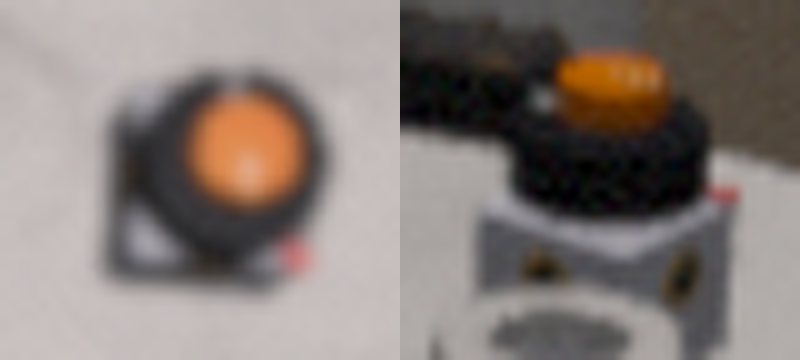

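View pics/w.png

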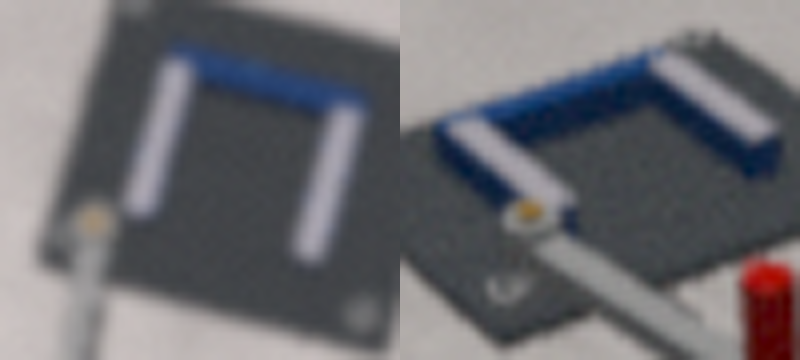

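Candidates: valve – black ring with orange knob at top px (407,187) / scene (366,165); green look-alike at top (316,222). Holder – large at top (297,165); small one at (421,231). I choose the black-ring valve and the larger holder; the crops confirm (red corner mark at top (414,195), post at (270,205)).

>>> drive_tool(increments=[{"translation": [-0.4, -4.5, -4.0], "turn": [0, 0, 0]}, {"translation": [-0.4, -4.5, -4.0], "turn": [0, 0, 0]}, {"translation": [-0.4, -4.5, -4.0], "turn": [0, 0, 0]}, {"translation": [-0.4, -4.5, -4.0], "turn": [0, 0, 0]}, {"translation": [-0.4, -4.5, -4.0], "turn": [0, 0, 0]}, {"translation": [-0.4, -4.5, -4.0], "turn": [0, 0, 0]}, {"translation": [-0.4, -4.5, -4.0], "turn": [-5, 0, 0]}, {"translation": [-0.4, -4.5, -4.0], "turn": [-5, 0, 0]}], gripper=1, newtons=40)

```text
t: 1.5
tool_pos: [434.5, 234.0, 278.0]
tcp_rot: [[0.001, -0.998, 0.068], [0.0, 0.068, 0.998], [-1.0, -0.001, 0.001]]
wrist_force: [0.8, 2.0, 0.4]
grip_width: 1.0
```

```bash
cat >> h.py <<'E'
def st():
    s=observe();R=s["tcp_rot"]
    print("t%.2f"%s["t"],"tcp",np.round(s["tool_pos"],1),"jawaz %.1f"%np.degrees(np.arctan2(R[1,2],R[0,2])),"xaxis",np.round(R[:,0],4),"J",np.round(s["joint_positions"],0),"F",np.round(s["wrist_force"],1),"M",np.round(s["ft_torque"],2),"g %.3f"%s["grip_width"]);return s
def go(X):
    s=st();R=s["tcp_rot"];print("inc cm",np.round(R.T@(np.asarray(X,float)-s["tool_pos"])/10,2))
E
python3 -c "
from h import *
go([560,-250,250])"
```

```text
t1.50 tcp [434.5 234.  278. ] jawaz 86.1 xaxis [ 1.e-03  5.e-04 -1.e+00] J [-19.   9. -14. 109.   3.  62.  52.] F [0.8 2.  0.4] M [ 0.07 -0.03 -0.01] g 1.000
inc cm [  2.79 -15.81 -47.44]
```

>>> drive_tool(increments=[{"translation": [0, -1.5, -5.9], "turn": [-2, 0, 0]}, {"translation": [0, -1.5, -5.9], "turn": [0, 0, 0]}, {"translation": [0, -1.5, -5.9], "turn": [0, 0, 0]}, {"translation": [0, -1.5, -5.9], "turn": [0, 0, 0]}, {"translation": [0, -1.5, -5.9], "turn": [0, 0, 0]}, {"translation": [0, -1.5, -5.9], "turn": [0, 0, 0]}, {"translation": [0, -1.5, -5.9], "turn": [0, 0, 0]}, {"translation": [0, -1.5, -5.9], "turn": [0, 0, 0]}])

```text
t: 2.5
tool_pos: [534.8, -242.5, 277.7]
tcp_rot: [[0.001, -0.999, 0.036], [-0.0, 0.036, 0.999], [-1.0, -0.001, -0.0]]
wrist_force: [1.4, 0.9, 0.5]
grip_width: 1.001
```

```bash
python3 -c "
from h import *
go([577.5,-337,200])"
```

```text
t2.50 tcp [ 534.8 -242.5  277.7] jawaz 88.0 xaxis [ 9.e-04 -1.e-04 -1.e+00] J [ 17.  19.   6.  97.  -2.  64. 112.] F [1.4 0.9 0.5] M [ 0.08 -0.09  0.01] g 1.001
inc cm [ 7.77 -4.6  -9.29]
```

>>> drive_tool(increments=[{"translation": [1, -1.5, -3.1], "turn": [-1, 0, 0]}, {"translation": [1, -1.5, -3.1], "turn": [0, 0, 0]}, {"translation": [1, -1.6, -3.1], "turn": [0, 0, 0]}, {"translation": [3, 0, 0], "turn": [0, 0, 0]}, {"translation": [4, 0, 0], "turn": [0, 0, 0]}, {"translation": [3.5, 0, 0], "turn": [0, 0, 0]}, {"translation": [2, 0, 0], "turn": [0, 0, 0]}, {"translation": [0, 0, 0], "turn": [0, 0, 0]}])

```text
t: 3.5
tool_pos: [577.2, -334.3, 120.8]
tcp_rot: [[-0.003, -1.0, 0.019], [0.002, 0.019, 1.0], [-1.0, 0.003, 0.001]]
wrist_force: [-0.7, 0.0, 1.1]
grip_width: 0.998
```

```bash
python3 -c "
from h import *
go([577.5,-337,58])
T=snap('top');S=snap('scene')
c=lambda im,x,y,w,h,k:cv2.resize(im[y:y+h,x:x+w,::-1],None,fx=k,fy=k,interpolation=cv2.INTER_CUBIC)
cv2.imwrite('pics/v1.png',np.hstack([c(T['image'],370,150,80,80,5),c(S['image'],325,110,80,80,5)]))
"
```

```text
t3.50 tcp [ 577.2 -334.3  120.8] jawaz 88.9 xaxis [-0.0027  0.0015 -1.    ] J [ 23.  36.   7.  92.  -5.  52. 120.] F [-0.7  0.   1.1] M [-0.05  0.01 -0.04] g 0.998
inc cm [ 6.28 -0.05 -0.28]
```

View pics/v1.png

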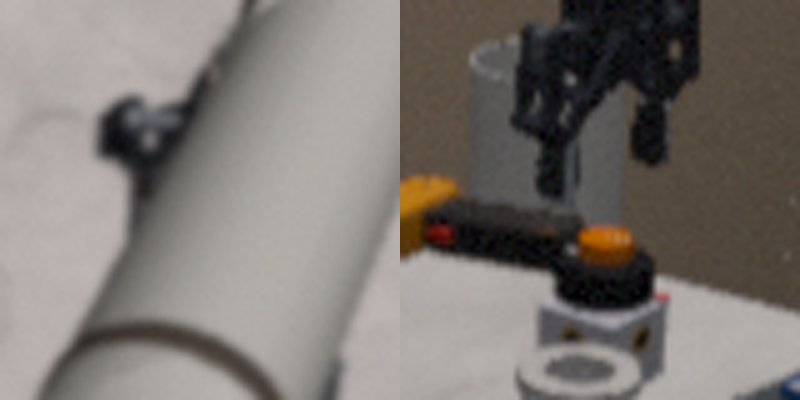

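The scene view shows the open fingers straddling the valve at scene px ~(434–455,150 in crop), knob midway between; the top view is hidden by the forearm. Descending.

>>> drive_tool(increments=[{"translation": [1.5, 0, -0.25], "turn": [0, 0, 0]}, {"translation": [1.5, 0, 0], "turn": [0, 0, 0]}, {"translation": [1.5, 0, 0], "turn": [0, 0, 0]}, {"translation": [1.1, 0, 0], "turn": [0, 0, 0]}, {"translation": [0.6, 0, 0], "turn": [0, 0, 0]}, {"translation": [0, 0, 0], "turn": [0, 0, 0]}, {"translation": [0, 0, 0], "turn": [0, 0, 0]}, {"translation": [0, 0, 0], "turn": [0, 0, 0]}])

```text
t: 4.6
tool_pos: [578.4, -337.7, 60.9]
tcp_rot: [[0.001, -1.0, 0.019], [-0.0, 0.019, 1.0], [-1.0, -0.001, -0.0]]
wrist_force: [0.2, -0.3, 0.5]
grip_width: 1.001
```

```bash
python3 -c "
from h import *
go([577.5,-337,58])
S=snap('scene')
c=lambda im,x,y,w,h,k:cv2.resize(im[y:y+h,x:x+w,::-1],None,fx=k,fy=k,interpolation=cv2.INTER_CUBIC)
cv2.imwrite('pics/v2.png',c(S['image'],325,110,80,80,7))
"
```

```text
t4.60 tcp [ 578.4 -337.7   60.9] jawaz 88.9 xaxis [ 1.e-03 -5.e-04 -1.e+00] J [ 24.  41.   6.  93.  -5.  46. 121.] F [ 0.2 -0.3  0.5] M [ 0.   -0.03  0.01] g 1.001
inc cm [0.29 0.09 0.07]
```

View pics/v2.png

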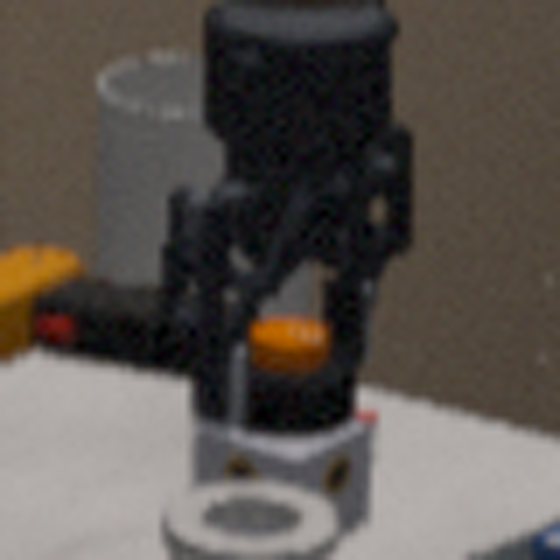

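Fingers straddle the ring with their tips near the block's top; closing.

>>> drive_tool(increments=[{"translation": [0.2, 0, 0], "turn": [0, 0, 0]}, {"translation": [0, 0, 0], "turn": [0, 0, 0]}, {"translation": [0, 0, 0], "turn": [0, 0, 0]}, {"translation": [0, 0, 0], "turn": [0, 0, 0]}, {"translation": [0, 0, 0], "turn": [0, 0, 0]}, {"translation": [0, 0, 0], "turn": [0, 0, 0]}, {"translation": [0, 0, 0], "turn": [0, 0, 0]}, {"translation": [-0.5, 0, 0], "turn": [0, 0, 0]}], gripper=-1, newtons=60)

```text
t: 5.65
tool_pos: [577.1, -337.3, 62.1]
tcp_rot: [[-0.002, -1.0, 0.019], [0.0, 0.019, 1.0], [-1.0, 0.002, 0.0]]
wrist_force: [-0.5, -0.5, -4.4]
grip_width: 0.659
```

```bash
python3 -c "
from h import *
st()"
```

```text
t5.65 tcp [ 577.1 -337.3   62.1] jawaz 88.9 xaxis [-1.8e-03  4.0e-04 -1.0e+00] J [ 24.  40.   6.  93.  -5.  46. 121.] F [-0.5 -0.5 -4.4] M [ 0.   -0.04 -0.01] g 0.659
```

>>> drive_tool(increments=[{"translation": [-1.5, 0, 0], "turn": [0, 0, 0]}, {"translation": [-2.5, 0, 0], "turn": [0, 0, 0]}, {"translation": [-2.5, 0, 0], "turn": [0, 0, 0]}, {"translation": [-2.5, 0, 0], "turn": [0, 0, 0]}, {"translation": [-1.5, 0, 0], "turn": [0, 0, 0]}, {"translation": [-0.5, 0, 0], "turn": [0, 0, 0]}, {"translation": [0, 0, 0], "turn": [0, 0, 0]}, {"translation": [0, 0, 0], "turn": [0, 0, 0]}])

```text
t: 6.65
tool_pos: [577.3, -337.0, 172.0]
tcp_rot: [[-0.002, -1.0, 0.019], [0.001, 0.019, 1.0], [-1.0, 0.002, 0.001]]
wrist_force: [-0.4, 0.3, -4.6]
grip_width: 0.663
```

```bash
python3 -c "
from h import *
go([640,0,175])
S=snap('scene')
c=lambda im,x,y,w,h,k:cv2.resize(im[y:y+h,x:x+w,::-1],None,fx=k,fy=k,interpolation=cv2.INTER_CUBIC)
cv2.imwrite('pics/v3.png',c(S['image'],325,80,80,80,7))
"
```

```text
t6.65 tcp [ 577.3 -337.   172. ] jawaz 88.9 xaxis [-0.002  0.001 -1.   ] J [ 23.  33.   7.  90.  -4.  57. 120.] F [-0.4  0.3 -4.6] M [ 0.05 -0.02 -0.04] g 0.663
inc cm [-0.28 -5.64 33.81]
```

View pics/v3.png

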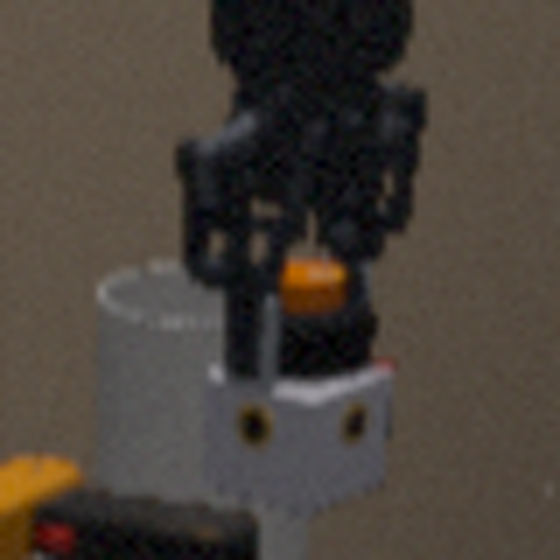

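```bash
python3 - <<'E'
from h import *
T=snap("top","c");S=snap("scene","c")
a=np.radians(-13.9);R=np.array([[np.cos(a),-np.sin(a)],[np.sin(a),np.cos(a)]])
c0=np.array([650,13.3])
yel=lambda h,s,v:(h>12)&(h<30)&(s>60)&(v>80)
bt=blobs(T,yel,(270,165,15,15),2)[0];bs=blobs(S,yel,(242,218,20,16),2)[0]
print(bt[:2],bs[:2])
f=lambda P:np.round(R.T@(np.array(P)[:2]-c0),1)
ut,us=bt[0][1]-0,bs[0][1]-0
p,e=tri(T,ut,S,us);print("hinge",p,e,f(p),"T",f(onz(T,ut,27)),"S",f(onz(S,us,27)))
for c,roi in((T,(275,145,45,30)),(S,(240,195,80,40))):
    b,(l,m)=blobs(c,blue,roi,10); print([(x[0],x[2]) for x in b])
    ys,xs=np.nonzero(m); q=np.array([f(onz(c,(x+roi[0],y+roi[1]),25)) for x,y in zip(xs,ys)])
    k=(abs(q[:,1]-3)<22); print("back wall x range@25",np.percentile(q[k,0],[2,50,98]))
# walls inframe
k=8
for nm,c,roi in(("T",T,(258,132,76,66)),("S",S,(215,195,100,50))):
    x,y,w,h=roi; g=cv2.cvtColor(c["image"],cv2.COLOR_RGB2GRAY)[y:y+h,x:x+w]
    G=cv2.resize(g,None,fx=k,fy=k,interpolation=cv2.INTER_CUBIC)
    for thr in(110,125,140):
      m=(G>thr).astype(np.uint8)
      for ct in cv2.findContours(m,cv2.RETR_LIST,1)[0]:
        if 2000<cv2.contourArea(ct)<7000:
            u=(ct.reshape(-1,2)+.5)/k-.5+[x,y]
            q=np.array([f(onz(c,v,25)) for v in u])
            print(nm,thr,"x",np.percentile(q[:,0],[1,99]),"y",np.percentile(q[:,1],[5,50,95]), cv2.minAreaRect(q.astype(np.float32)))
E
```

```text
[] [(np.int32(5), array([250.8, 225.6]), array([250, 225,   3,   2]))]Traceback (most recent call last):
  File "<stdin>", line 9, in <module>
IndexError: list index out of range
```

```bash
sed -i 's/xx//' h.py; python3 - <<'E'
from h import *
T=snap("top");S=snap("scene")
T["image"]=cv2.imread("pics/top0.png")[:,:,::-1].copy(); S["image"]=cv2.imread("pics/scene0.png")[:,:,::-1].copy()
a=np.radians(-13.9);R=np.array([[np.cos(a),-np.sin(a)],[np.sin(a),np.cos(a)]])
c0=np.array([650,13.3])
f=lambda P:np.round(R.T@(np.array(P)[:2]-c0),1)
yel=lambda h,s,v:(h>8)&(h<35)&(s>45)&(v>80)
print(blobs(T,yel,(270,165,15,15),1)[0])
ut,us=(276.5,172.2),(250.8,225.6)
p,e=tri(T,ut,S,us);print("hinge",p,e,f(p),"T",f(onz(T,ut,27)),"S",f(onz(S,us,27)))
for c,roi in((T,(275,145,45,30)),(S,(240,195,80,40))):
    b,(l,m)=blobs(c,blue,roi,10); print([(x[0],x[2]) for x in b])
    ys,xs=np.nonzero(m); q=np.array([f(onz(c,(x+roi[0],y+roi[1]),25)) for x,y in zip(xs,ys)])
    k=(abs(q[:,1]-3)<22)&(q[:,0]>0); print("back wall x range@25",np.percentile(q[k,0],[2,50,98]))
k=8
for nm,c,roi in(("T",T,(258,132,76,66)),("S",S,(215,195,100,50))):
    x,y,w,h=roi; g=cv2.cvtColor(c["image"],cv2.COLOR_RGB2GRAY)[y:y+h,x:x+w]
    G=cv2.resize(g,None,fx=k,fy=k,interpolation=cv2.INTER_CUBIC)
    for thr in(110,125,140):
      m=(G>thr).astype(np.uint8)
      for ct in cv2.findContours(m,cv2.RETR_LIST,1)[0]:
        if 2000<cv2.contourArea(ct)<7000:
            u=(ct.reshape(-1,2)+.5)/k-.5+[x,y]
            q=np.array([f(onz(c,v,25)) for v in u])
            print(nm,thr,"x",np.percentile(q[:,0],[1,99]),"y",np.percentile(q[:,1],[5,50,95]), cv2.minAreaRect(q.astype(np.float32)))
E
```

```text
[(np.int32(4), array([276.5, 172.5]), array([276, 172,   2,   2]))]
hinge [619.58424861  75.27824821  31.58415417] 2.754233352725016 [-44.4  52.9] T [-44.2  52.3] S [-36.   50.3]
[(np.int32(80), array([288, 151,  22,   8]))]
back wall x range@25 [23.216 29.7   36.184]
[(np.int32(178), array([245, 207,  37,  15])), (np.int32(32), array([240, 215,   9,  11]))]
back wall x range@25 [ 2.41  16.25  30.306]
T 110 x [-36.267  28.867] y [-39.9 -33.4 -26.2] ((-3.7000045776367188, -33.099998474121094), (65.39998626708984, 13.999996185302734), 0.0)
T 110 x [-36.761  29.5  ] y [31.2  38.35 44.7 ] ((-3.649890899658203, 37.89436340332031), (66.70291900634766, 14.110626220703125), 0.11740744113922119)
T 125 x [-35.1    27.588] y [-38.7  -33.3  -27.46] ((-3.75, -33.150001525878906), (63.099998474121094, 11.700000762939453), -0.0)
T 125 x [-35.6  28.1] y [32.4  38.15 43.5 ] ((-3.749370574951172, 37.841514587402344), (64.10211181640625, 11.616130828857422), 0.11717181652784348)
T 140 x [-33.507  25.8  ] y [-37.4  -33.15 -28.8 ] ((-3.852254867553711, -33.04817581176758), (59.700313568115234, 9.18727016
[... 186 characters left out ...]
3.429  28.3  ] y [35.3  43.25 47.79] ((-7.81886100769043, 40.670555114746094), (13.07392692565918, 72.54863739013672), 86.12293243408203)
S 125 x [-35.8    28.218] y [-35.7 -30.4 -25.4] ((-3.75, -30.600000381469727), (64.5, 10.799999237060547), 0.0)
S 140 x [-139.122  -55.239] y [22.395 46.5   55.31 ] ((-96.0697021484375, 35.893104553222656), (85.40711212158203, 33.72026062011719), 6.488767147064209)
S 140 x [-37.404  26.336] y [36.3 41.3 45.1] ((-5.700099945068359, 40.456417083740234), (9.280301094055176, 64.57503509521484), 88.77532958984375)
S 140 x [-34.4  26.1] y [-34.6 -30.5 -26.4] ((-4.204782485961914, -30.492557525634766), (60.991817474365234, 8.877678871154785), 0.45114028453826904)
```

>>> drive_tool(increments=[{"translation": [0, -0.5, 2.5], "turn": [0, 0, 0]}, {"translation": [0, -1.0, 5.5], "turn": [0, 0, 0]}, {"translation": [0, -1.0, 5.8], "turn": [0, 0, 0]}, {"translation": [0, -1.0, 5.8], "turn": [0, 0, 0]}, {"translation": [0, -1.0, 5.8], "turn": [0, 0, 0]}, {"translation": [0, -1.0, 5.6], "turn": [0, 0, 0]}, {"translation": [0, -0.6, 3.4], "turn": [0, 0, 0]}, {"translation": [0, -0.2, 1.2], "turn": [6, 0, 0]}])

```text
t: 7.9
tool_pos: [647.9, 22.2, 173.1]
tcp_rot: [[0.0, -0.993, 0.12], [0.002, 0.12, 0.993], [-1.0, 0.0, 0.002]]
wrist_force: [0.1, -0.7, -4.4]
grip_width: 0.66
```

```bash
python3 -c "
from h import *
go([647.2,17.5,98])"
```

```text
t7.90 tcp [647.9  22.2 173.1] jawaz 83.1 xaxis [ 0.      0.0023 -1.    ] J [-8. 31.  5. 94. -3. 56. 81.] F [ 0.1 -0.7 -4.4] M [-0.06 -0.03 -0.03] g 0.660
inc cm [ 7.51  0.01 -0.49]
```

>>> drive_tool(increments=[{"translation": [0, 0, 0], "turn": [7, 0, 0]}, {"translation": [1, 0, 0], "turn": [0, 0, 0]}, {"translation": [2, 0, 0], "turn": [0, 0, 0]}, {"translation": [2, 0, 0], "turn": [0, 0, 0]}, {"translation": [1.5, 0, 0], "turn": [0, 0, 0]}, {"translation": [0.8, 0, 0], "turn": [0, 0, 0]}, {"translation": [0, 0, 0], "turn": [0, 0, 0]}, {"translation": [0, 0, 0], "turn": [0, 0, 0]}])

```text
t: 8.9
tool_pos: [648.4, 17.3, 101.0]
tcp_rot: [[0.001, -0.97, 0.243], [0.0, 0.243, 0.97], [-1.0, -0.001, 0.0]]
wrist_force: [-0.3, 0.3, -4.5]
grip_width: 0.661
```

```bash
python3 -c "
from h import *
go([647.2,17.5,98])
S=snap('scene','d');T=snap('top','d')
c=lambda im,x,y,w,h,k:cv2.resize(im[y:y+h,x:x+w,::-1],None,fx=k,fy=k,interpolation=cv2.INTER_CUBIC)
cv2.imwrite('pics/v4.png',np.hstack([c(S['image'],215,160,100,100,4),c(T['image'],245,125,100,100,4)]))
print(blobs(S,orange,(235,170,60,60))[0][:2])
"
```

```text
t8.90 tcp [648.4  17.3 101. ] jawaz 75.9 xaxis [ 1.3e-03  1.0e-04 -1.0e+00] J [-8. 36.  6. 96. -4. 48. 76.] F [-0.3  0.3 -4.5] M [ 0.03 -0.06  0.01] g 0.661
inc cm [ 0.3   0.12 -0.01]
[(np.int32(65), array([257.75384615, 175.66153846]), array([251, 173,  14,   7]))]
```

View pics/v4.png

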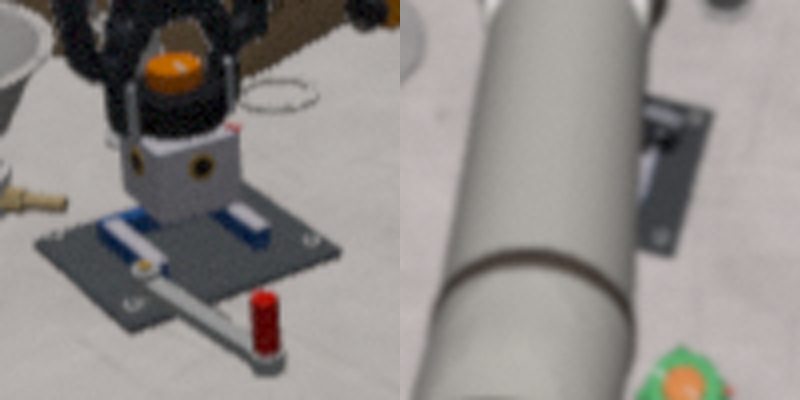

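```bash
python3 -c "
from h import *
S=snap('scene')
for z in(128,132,134):print(onz(S,(257.75,175.66),z))
a=np.radians(-13.9);R=np.array([[np.cos(a),-np.sin(a)],[np.sin(a),np.cos(a)]])
print([650,13.3]+R@[-2.2,5.0],[650,13.3]+R@[-2.2,2.4])
"
```

```text
[654.3083249   12.94851014 128.        ]
[647.2250361   19.10229816 132.        ]
[643.6833917   22.17919217 134.        ]
[649.06556395  18.6820841 ] [648.44097104  16.15822125]
```

>>> drive_tool(increments=[{"translation": [0.8, 0.12, 0.02], "turn": [0, 0, 0]}, {"translation": [0.8, 0, 0], "turn": [0, 0, 0]}, {"translation": [0.2, 0, 0], "turn": [0, 0, 0]}, {"translation": [0.2, 0, 0], "turn": [0, 0, 0]}, {"translation": [0.2, 0, 0], "turn": [0, 0, 0]}, {"translation": [0.2, 0, 0], "turn": [0, 0, 0]}, {"translation": [0, 0, 0], "turn": [0, 0, 0]}, {"translation": [0, 0, 0], "turn": [0, 0, 0]}])

```text
t: 10.05
tool_pos: [646.7, 17.9, 76.4]
tcp_rot: [[0.0, -0.97, 0.243], [0.0, 0.243, 0.97], [-1.0, -0.0, 0.0]]
wrist_force: [-0.9, 0.2, -4.7]
grip_width: 0.66
```

```bash
python3 -c "
from h import *
go([647.2,17.8,65.5])
S=snap('scene','e')
c=lambda im,x,y,w,h,k:cv2.resize(im[y:y+h,x:x+w,::-1],None,fx=k,fy=k,interpolation=cv2.INTER_CUBIC)
cv2.imwrite('pics/v5.png',c(S['image'],230,170,75,75,8))
"
```

```text
t10.05 tcp [646.7  17.9  76.4] jawaz 75.9 xaxis [ 2.e-04  1.e-04 -1.e+00] J [-8. 38.  6. 97. -5. 46. 76.] F [-0.9  0.2 -4.7] M [-0.08 -0.   -0.03] g 0.660
inc cm [ 1.09 -0.05  0.01]
```

View pics/v5.png

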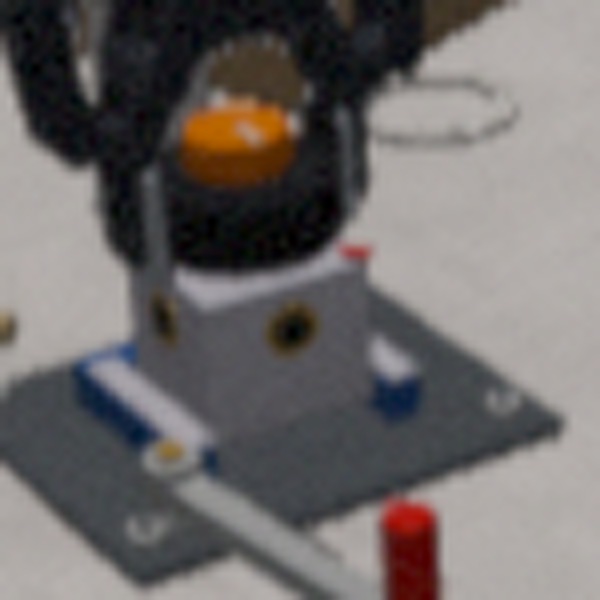

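It is in between the walls with no contact force; lowering the rest.

>>> drive_tool(increments=[{"translation": [0.3, 0, 0], "turn": [0, 0, 0]}, {"translation": [0.2, 0, 0], "turn": [0, 0, 0]}, {"translation": [0.2, 0, 0], "turn": [0, 0, 0]}, {"translation": [0.2, 0, 0], "turn": [0, 0, 0]}, {"translation": [0.1, 0, 0], "turn": [0, 0, 0]}, {"translation": [0.1, 0, 0], "turn": [0, 0, 0]}, {"translation": [0, 0, 0], "turn": [0, 0, 0]}, {"translation": [0, 0, 0], "turn": [0, 0, 0]}])

```text
t: 11.1
tool_pos: [646.7, 18.0, 66.4]
tcp_rot: [[0.0, -0.97, 0.243], [0.0, 0.243, 0.97], [-1.0, -0.0, 0.0]]
wrist_force: [-5.0, 1.1, 6.2]
grip_width: 0.664
```

```bash
python3 -c "
from h import *
go([647.2,17.8,65.5])
"
```

```text
t11.10 tcp [646.7  18.   66.4] jawaz 75.9 xaxis [ 3.e-04  3.e-04 -1.e+00] J [-8. 38.  5. 97. -5. 45. 76.] F [-5.   1.1  6.2] M [-0.1   0.9  -0.05] g 0.664
inc cm [ 0.09 -0.06 -0.01]
```

>>> drive_tool(increments=[{"translation": [0, 0, 0], "turn": [0, 0, 0]}, {"translation": [0, 0, 0], "turn": [0, 0, 0]}, {"translation": [0, 0, 0], "turn": [0, 0, 0]}, {"translation": [0, 0, 0], "turn": [0, 0, 0]}, {"translation": [-1, 0, 0], "turn": [0, 0, 0]}, {"translation": [-2.5, 0, 0], "turn": [0, 0, 0]}, {"translation": [-3, 0, 0], "turn": [0, 0, 0]}, {"translation": [-2.5, 0, 0], "turn": [0, 0, 0]}], gripper=1)

```text
t: 12.1
tool_pos: [647.1, 17.8, 157.3]
tcp_rot: [[0.001, -0.97, 0.243], [0.0, 0.243, 0.97], [-1.0, -0.001, 0.0]]
wrist_force: [0.1, 0.4, -0.2]
grip_width: 1.002
```

```bash
python3 -c "
from h import *
go([505,87,170])
S=snap('scene','f')
c=lambda im,x,y,w,h,k:cv2.resize(im[y:y+h,x:x+w,::-1],None,fx=k,fy=k,interpolation=cv2.INTER_CUBIC)
cv2.imwrite('pics/v6.png',c(S['image'],230,170,75,75,8))
us=blobs(S,orange,(235,170,60,60))[0][:2]
print(us,onz(S,us[0][1],96))
print(blobs(S,red,(260,220,40,40))[0][:3])
"
```

```text
t12.10 tcp [647.1  17.8 157.3] jawaz 75.9 xaxis [ 1.5e-03  1.0e-04 -1.0e+00] J [-8. 32.  6. 94. -4. 54. 75.] F [ 0.1  0.4 -0.2] M [0.01 0.03 0.03] g 1.002
inc cm [-1.29 15.46  3.25]
[(np.int32(60), array([258.58333333, 189.65      ]), array([253, 187,  13,   7]))] [647.13806584  20.24119011  96.        ]
[(np.int32(84), array([280.79761905, 240.04761905]), array([278, 233,   7,  16]))]
```

View pics/v6.png

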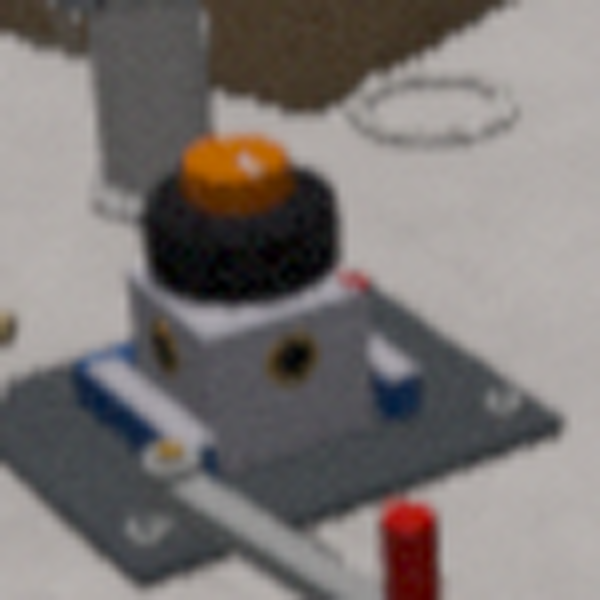

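Valve stands seated and released. Now to above the red post, turning the jaws for the clamp swing.

>>> drive_tool(increments=[{"translation": [0, 5.0, 1.1], "turn": [10.7, 0, 0]}, {"translation": [0, 4.8, 2.0], "turn": [10.7, 0, 0]}, {"translation": [0, 4.4, 2.8], "turn": [10.7, 0, 0]}, {"translation": [0, 0, 0], "turn": [10.7, 0, 0]}, {"translation": [0, 0, 0], "turn": [10.7, 0, 0]}, {"translation": [0, 0, 0], "turn": [10.7, 0, 0]}, {"translation": [0, 0, 0], "turn": [10.7, 0, 0]}, {"translation": [0, 0, 0], "turn": [10.7, 0, 0]}], gripper=-0.39)

```text
t: 13.15
tool_pos: [546.1, 127.4, 155.7]
tcp_rot: [[0.001, 0.174, 0.985], [0.0, 0.985, -0.174], [-1.0, 0.001, 0.0]]
wrist_force: [0.0, -0.6, -0.2]
grip_width: 0.301
```

>>> drive_tool(increments=[{"translation": [0, 0, 0], "turn": [10.7, 0, 0]}, {"translation": [0, 0, 0], "turn": [10.7, 0, 0]}, {"translation": [0, 0, 0], "turn": [10.7, 0, 0]}, {"translation": [0, 0, 0], "turn": [10.7, 0, 0]}, {"translation": [0, 0, 0], "turn": [10.7, 0, 0]}, {"translation": [0, 0, 0], "turn": [10.7, 0, 0]}, {"translation": [0, 0, 0], "turn": [10.7, 0, 0]}, {"translation": [0, 0, 0], "turn": [10.7, 0, 0]}])

```text
t: 14.15
tool_pos: [546.1, 127.6, 155.6]
tcp_rot: [[0.0, 0.995, -0.098], [0.001, -0.098, -0.995], [-1.0, 0.0, -0.001]]
wrist_force: [0.4, -0.0, -0.3]
grip_width: 0.303
```

```bash
python3 -c "
from h import *
go([508,88,90])
"
```

```text
t14.15 tcp [546.1 127.6 155.6] jawaz -95.6 xaxis [ 4.e-04  7.e-04 -1.e+00] J [-50.  30.  44. 108. -26.  52. -88.] F [ 0.4 -0.  -0.3] M [-0.03  0.01  0.05] g 0.303
inc cm [ 6.56 -3.4   4.32]
```

>>> drive_tool(increments=[{"translation": [0, -1.1, 1.4], "turn": [0, 0, 0]}, {"translation": [1, -1.1, 1.4], "turn": [0, 0, 0]}, {"translation": [2, -1.2, 1.5], "turn": [0, 0, 0]}, {"translation": [2, 0, 0], "turn": [0, 0, 0]}, {"translation": [1.5, 0, 0], "turn": [0, 0, 0]}, {"translation": [0, 0, 0], "turn": [0, 0, 0]}, {"translation": [0, 0, 0], "turn": [0, 0, 0]}, {"translation": [0, 0, 0], "turn": [0, 0, 0]}])

```text
t: 15.15
tool_pos: [508.9, 87.8, 90.8]
tcp_rot: [[0.001, 0.996, -0.092], [0.0, -0.092, -0.996], [-1.0, 0.001, -0.0]]
wrist_force: [0.3, -0.1, 0.1]
grip_width: 0.309
```

```bash
python3 -c "
from h import *
go([508,88,54])
S=snap('scene','g');T=snap('top')
c=lambda im,x,y,w,h,k:cv2.resize(im[y:y+h,x:x+w,::-1],None,fx=k,fy=k,interpolation=cv2.INTER_CUBIC)
cv2.imwrite('pics/v7.png',np.hstack([c(S['image'],240,180,75,75,5),c(T['image'],235,160,75,75,5)]))
"
```

```text
t15.15 tcp [508.9  87.8  90.8] jawaz -95.3 xaxis [ 1.1e-03  2.0e-04 -1.0e+00] J [-45.  32.  41. 116. -30.  43. -81.] F [ 0.3 -0.1  0.1] M [-0.02 -0.02 -0.04] g 0.309
inc cm [ 3.68 -0.09 -0.01]
```

View pics/v7.png

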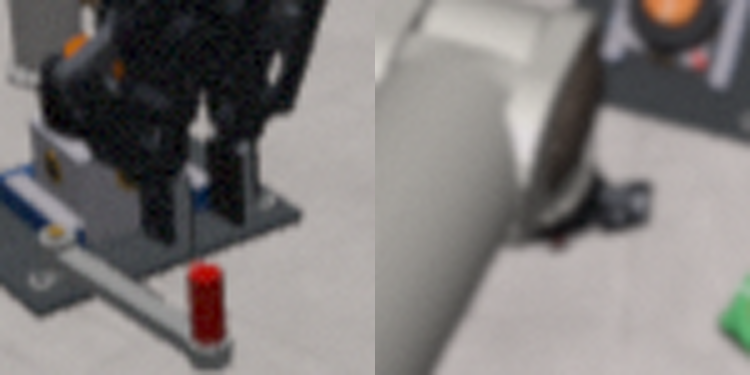

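```bash
python3 -c "
from h import *
S=snap('scene')
for p in([508.9,87.8,61],[508.9,87.8,25],[508.9,87.8,78]):print(proj(S,p))
for u in((281.4,233.8),(282,248)):
  print(onz(S,u,61),onz(S,u,25))
"
```

```text
[281.07963767 232.59450389]
[281.93251948 246.83479008]
[280.66566024 225.68245923]
[504.95485685  90.8812806   61.        ] [547.39582881  49.88923367  25.        ]
[466.25363936 128.9389452   61.        ] [505.61746855  90.972872    25.        ]
```

>>> drive_tool(increments=[{"translation": [1.2, -0.05, 0], "turn": [0, 0, 0]}, {"translation": [1.2, 0, 0], "turn": [0, 0, 0]}, {"translation": [1.0, 0, 0], "turn": [0, 0, 0]}, {"translation": [0.4, 0, 0], "turn": [0, 0, 0]}, {"translation": [0, 0, 0], "turn": [0, 0, 0]}, {"translation": [0, 0, 0], "turn": [0, 0, 0]}, {"translation": [0, 0.05, 1.07], "turn": [-5.5, 0, 0]}, {"translation": [0, 0.05, 1.07], "turn": [-5.5, 0, 0]}])

```text
t: 16.3
tool_pos: [507.8, 66.9, 52.5]
tcp_rot: [[0.0, 0.995, 0.104], [0.001, 0.104, -0.995], [-1.0, 0.0, -0.001]]
wrist_force: [0.4, 2.0, -1.5]
grip_width: 0.302
```

```bash
cat >> h.py <<'E'
H=np.array([619.8,76.])
def bar():
    s=st();d=s["tool_pos"][:2]-H;print("r %.1f az %.1f (shut 256.1)"%(np.hypot(*d),np.degrees(np.arctan2(d[1],d[0]))%360))
E
python3 -c "
from h import *
bar()
S=snap('scene','h')
c=lambda im,x,y,w,h,k:cv2.resize(im[y:y+h,x:x+w,::-1],None,fx=k,fy=k,interpolation=cv2.INTER_CUBIC)
cv2.imwrite('pics/v8.png',c(S['image'],230,180,85,85,6))
"
```

```text
t16.30 tcp [507.8  66.9  52.5] jawaz -84.0 xaxis [ 2.e-04  8.e-04 -1.e+00] J [-38.  34.  35. 118. -31.  38. -67.] F [ 0.4  2.  -1.5] M [ 0.28 -0.03  0.01] g 0.302
r 112.4 az 184.7 (shut 256.1)
```

View pics/v8.png

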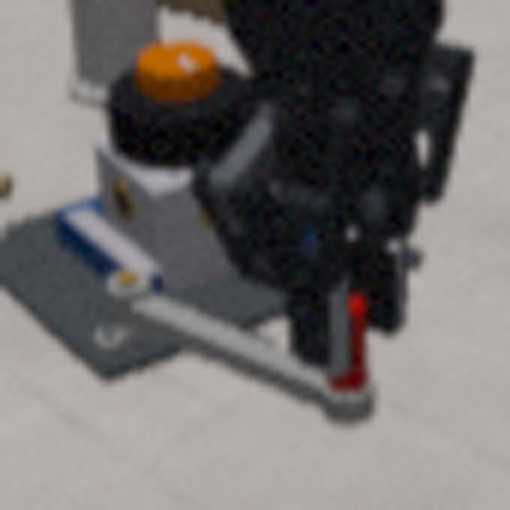

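>>> drive_tool(increments=[{"translation": [0, 0.05, 1.07], "turn": [-5.5, 0, 0]}, {"translation": [0, 0.05, 1.07], "turn": [-5.5, 0, 0]}, {"translation": [0, 0.05, 1.07], "turn": [-5.5, 0, 0]}, {"translation": [0, 0.05, 1.07], "turn": [-5.5, 0, 0]}, {"translation": [0, 0.05, 1.07], "turn": [-5.5, 0, 0]}, {"translation": [0, 0.05, 1.07], "turn": [-5.5, 0, 0]}, {"translation": [0, 0.05, 1.07], "turn": [-5.5, 0, 0]}, {"translation": [0, 0.05, 1.07], "turn": [-5.5, 0, 0]}])

```text
t: 17.35
tool_pos: [546.5, -7.6, 52.5]
tcp_rot: [[-0.001, 0.645, 0.764], [0.001, 0.764, -0.645], [-1.0, 0.0, -0.001]]
wrist_force: [-1.4, 0.7, -0.0]
grip_width: 0.307
```

```bash
python3 -c "
from h import *
bar()"
```

```text
t17.35 tcp [546.5  -7.6  52.5] jawaz -40.2 xaxis [-5.e-04  6.e-04 -1.e+00] J [-21.  34.  23. 112. -21.  38. -24.] F [-1.4  0.7 -0. ] M [0.31 0.13 0.02] g 0.307
r 111.2 az 228.8 (shut 256.1)
```

>>> drive_tool(increments=[{"translation": [0, 0.04, 1.07], "turn": [-5.5, 0, 0]}, {"translation": [0, 0.04, 1.07], "turn": [-5.5, 0, 0]}, {"translation": [0, 0.04, 1.07], "turn": [-5.5, 0, 0]}, {"translation": [0, 0.04, 1.07], "turn": [-5.5, 0, 0]}, {"translation": [0, 0.02, 0.7], "turn": [-3.6, 0, 0]}, {"translation": [0, 0.02, 0.5], "turn": [-2.5, 0, 0]}, {"translation": [0, 0, 0.3], "turn": [-1.5, 0, 0]}, {"translation": [0, 0, 0.1], "turn": [0, 0, 0]}])

```text
t: 18.35
tool_pos: [596.2, -32.1, 51.9]
tcp_rot: [[-0.006, 0.185, 0.983], [0.001, 0.983, -0.185], [-1.0, 0.0, -0.006]]
wrist_force: [-8.6, 1.3, 6.5]
grip_width: 0.302
```

```bash
python3 -c "
from h import *
bar()
S=snap('scene','i');T=snap('top','i')
c=lambda im,x,y,w,h,k:cv2.resize(im[y:y+h,x:x+w,::-1],None,fx=k,fy=k,interpolation=cv2.INTER_CUBIC)
cv2.imwrite('pics/v9.png',np.hstack([c(S['image'],230,170,85,85,4),c(T['image'],255,135,85,85,4)]))
"
```

```text
t18.35 tcp [596.2 -32.1  51.9] jawaz -10.7 xaxis [-0.0058  0.0014 -1.    ] J [-11.  37.  16. 105. -15.  41.   2.] F [-8.6  1.3  6.5] M [ 0.51  1.82 -0.03] g 0.302
r 110.7 az 257.7 (shut 256.1)
```

View pics/v9.png

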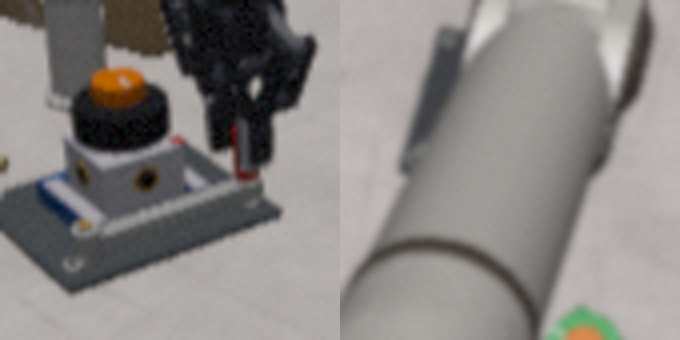

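Bar is against its stop (8.6 N reaction, bar lies across the front in the scene view). Retreating up and over to the valve.

>>> drive_tool(increments=[{"translation": [0, 0, -0.4], "turn": [0, 0, 0]}, {"translation": [0, 0, -0.15], "turn": [0, 0, 0]}, {"translation": [-1.5, 0, 0], "turn": [0, 0, 0]}, {"translation": [-3, 0, 0], "turn": [0, 0, 0]}, {"translation": [-3.5, 0, 0], "turn": [0, 0, 0]}, {"translation": [-2, 1.8, 1.4], "turn": [0, 0, 0]}, {"translation": [0, 2.1, 1.7], "turn": [0, 0, 0]}, {"translation": [0, 1.9, 1.5], "turn": [0, 0, 0]}])

```text
t: 19.45
tool_pos: [651.2, 17.1, 154.4]
tcp_rot: [[0.003, 0.186, 0.983], [0.0, 0.983, -0.186], [-1.0, 0.001, 0.003]]
wrist_force: [0.6, -0.5, -0.5]
grip_width: 0.302
```

>>> drive_tool(increments=[{"translation": [0, 0, 0], "turn": [-10.7, 0, 0]}, {"translation": [0, 0, 0], "turn": [-10.7, 0, 0]}, {"translation": [0, 0, 0], "turn": [-10.7, 0, 0]}, {"translation": [0, 0, 0], "turn": [-10.7, 0, 0]}, {"translation": [0, 0, 0], "turn": [-10.7, 0, 0]}, {"translation": [0, 0, 0], "turn": [-10.7, 0, 0]}, {"translation": [0, 0, 0], "turn": [-10.7, 0, 0]}, {"translation": [0, 0, 0], "turn": [-10.7, 0, 0]}], gripper=1)

```text
t: 20.45
tool_pos: [650.2, 16.0, 153.6]
tcp_rot: [[0.002, -0.967, 0.255], [-0.001, 0.255, 0.967], [-1.0, -0.002, -0.0]]
wrist_force: [0.1, 0.7, -0.2]
grip_width: 1.003
```

```bash
python3 -c "
from h import *
go([646.9,18,73])
S=snap('scene','j');T=snap('top','j')
c=lambda im,x,y,w,h,k:cv2.resize(im[y:y+h,x:x+w,::-1],None,fx=k,fy=k,interpolation=cv2.INTER_CUBIC)
cv2.imwrite('pics/v10.png',c(S['image'],220,160,85,85,7))
us=blobs(S,orange,(235,170,60,60))[0][:2]
print(us,onz(S,us[0][1],96))
"
```

```text
t20.45 tcp [650.2  16.  153.6] jawaz 75.2 xaxis [ 1.8e-03 -7.0e-04 -1.0e+00] J [-2. 32. -2. 94.  1. 54. 70.] F [ 0.1  0.7 -0.2] M [ 0.02 -0.03 -0.01] g 1.003
inc cm [8.06 0.38 0.11]
[(np.int32(61), array([258.55737705, 189.60655738]), array([253, 187,  13,   7]))] [647.36611667  20.11302703  96.        ]
```

View pics/v10.png

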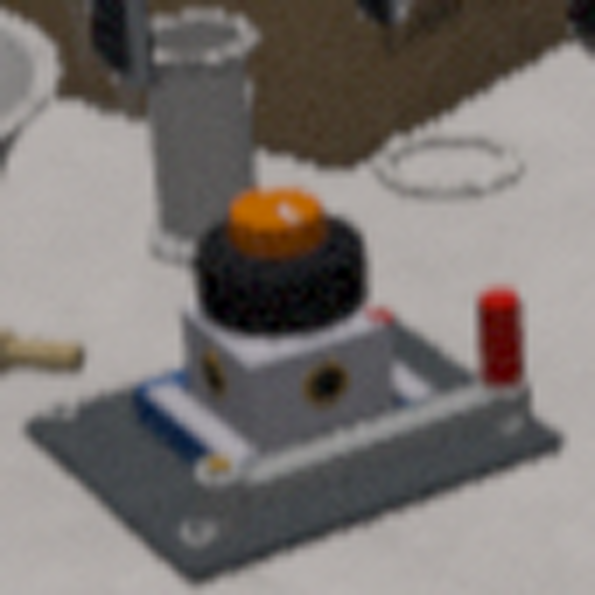

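The clamp bar lies along the front edge, post at scene ~(291,208), valve unmoved. Descending on the ring.

>>> drive_tool(increments=[{"translation": [1.5, 0.38, 0.1], "turn": [0, 0, 0]}, {"translation": [2, 0, 0], "turn": [0, 0, 0]}, {"translation": [2, 0, 0], "turn": [0, 0, 0]}, {"translation": [1.5, 0, 0], "turn": [0, 0, 0]}, {"translation": [1, 0, 0], "turn": [0, 0, 0]}, {"translation": [0, 0, 0], "turn": [0, 0, 0]}, {"translation": [0, 0, 0], "turn": [0, 0, 0]}, {"translation": [0, 0, 0], "turn": [0, 0, 0]}])

```text
t: 21.55
tool_pos: [646.8, 18.5, 73.2]
tcp_rot: [[0.002, -0.966, 0.26], [0.0, 0.26, 0.966], [-1.0, -0.002, 0.001]]
wrist_force: [-0.2, 0.1, -1.7]
grip_width: 1.001
```

```bash
python3 -c "
from h import *
go([646.9,18,73])
S=snap('scene','k')
c=lambda im,x,y,w,h,k:cv2.resize(im[y:y+h,x:x+w,::-1],None,fx=k,fy=k,interpolation=cv2.INTER_CUBIC)
cv2.imwrite('pics/v11.png',c(S['image'],220,160,85,85,7))
"
```

```text
t21.55 tcp [646.8  18.5  73.2] jawaz 74.9 xaxis [ 1.6e-03  1.0e-04 -1.0e+00] J [-3. 38. -2. 97.  2. 46. 70.] F [-0.2  0.1 -1.7] M [ 0.04  0.01 -0.  ] g 1.001
inc cm [ 0.02 -0.02 -0.04]
```

View pics/v11.png

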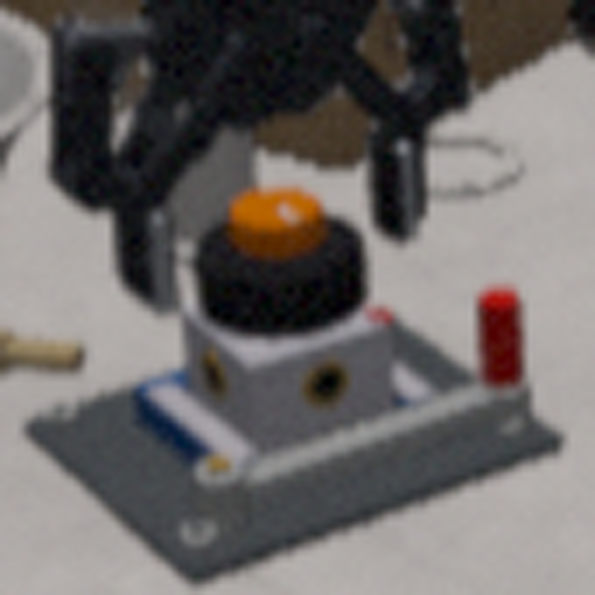

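>>> drive_tool(increments=[{"translation": [0, 0, 0], "turn": [0, 0, 0]}, {"translation": [0, 0, 0], "turn": [0, 0, 0]}, {"translation": [0, 0, 0], "turn": [0, 0, 0]}, {"translation": [0, 0, 0], "turn": [0, 0, 0]}, {"translation": [0, 0, 0], "turn": [0, 0, 0]}, {"translation": [0, 0, 0], "turn": [0, 0, 0]}, {"translation": [0, 0, 0], "turn": [4, 0, 0]}, {"translation": [0, 0, 0], "turn": [8, 0, 0]}], gripper=-1, newtons=30)

```text
t: 22.6
tool_pos: [646.3, 18.4, 72.9]
tcp_rot: [[0.0, -0.889, 0.458], [0.0, 0.458, 0.889], [-1.0, -0.0, 0.0]]
wrist_force: [-1.4, -0.2, 5.2]
grip_width: 0.666
```

```bash
python3 -c "
from h import *
go([646.9,18,73])
S=snap('scene','l')
c=lambda im,x,y,w,h,k:cv2.resize(im[y:y+h,x:x+w,::-1],None,fx=k,fy=k,interpolation=cv2.INTER_CUBIC)
cv2.imwrite('pics/v12.png',c(S['image'],220,160,85,85,7))
"
```

```text
t22.60 tcp [646.3  18.4  72.9] jawaz 62.7 xaxis [ 4.e-04  2.e-04 -1.e+00] J [-5. 38.  1. 97. -1. 46. 59.] F [-1.4 -0.2  5.2] M [-0.02  0.26  0.16] g 0.666
inc cm [-0.01 -0.07 -0.01]
```

View pics/v12.png

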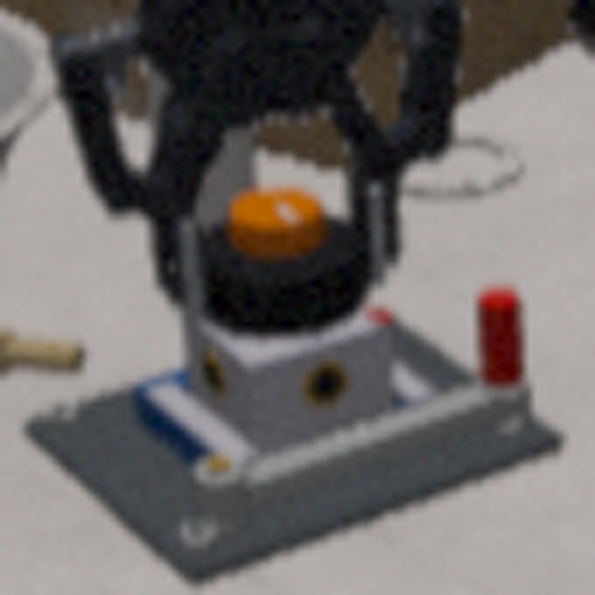

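Ring gripped; knob line and block unmoved; Mz 0.16 N m fits the ring's friction. Turning on.

>>> drive_tool(increments=[{"translation": [0, 0, 0], "turn": [10, 0, 0]}, {"translation": [0, 0, 0], "turn": [10, 0, 0]}, {"translation": [0, 0, 0], "turn": [10, 0, 0]}, {"translation": [0, 0, 0], "turn": [10, 0, 0]}, {"translation": [0, 0, 0], "turn": [10, 0, 0]}, {"translation": [0, 0, 0], "turn": [10, 0, 0]}, {"translation": [0, 0, 0], "turn": [10, 0, 0]}, {"translation": [0, 0, 0], "turn": [10, 0, 0]}])

```text
t: 23.65
tool_pos: [645.5, 18.0, 72.9]
tcp_rot: [[-0.001, 0.299, 0.954], [-0.0, 0.954, -0.299], [-1.0, -0.001, -0.001]]
wrist_force: [-4.7, -1.1, 6.6]
grip_width: 0.67
```

```bash
python3 -c "
from h import *
go([646.9,18,73])
S=snap('scene','m')
c=lambda im,x,y,w,h,k:cv2.resize(im[y:y+h,x:x+w,::-1],None,fx=k,fy=k,interpolation=cv2.INTER_CUBIC)
cv2.imwrite('pics/v13.png',c(S['image'],220,160,85,85,7))
"
```

```text
t23.65 tcp [645.5  18.   72.9] jawaz -17.4 xaxis [-1.2e-03 -3.0e-04 -1.0e+00] J [-19.  39.  21.  97. -18.  47.  -7.] F [-4.7 -1.1  6.6] M [-0.18  0.9   0.14] g 0.670
inc cm [-0.01  0.04  0.13]
```

View pics/v13.png

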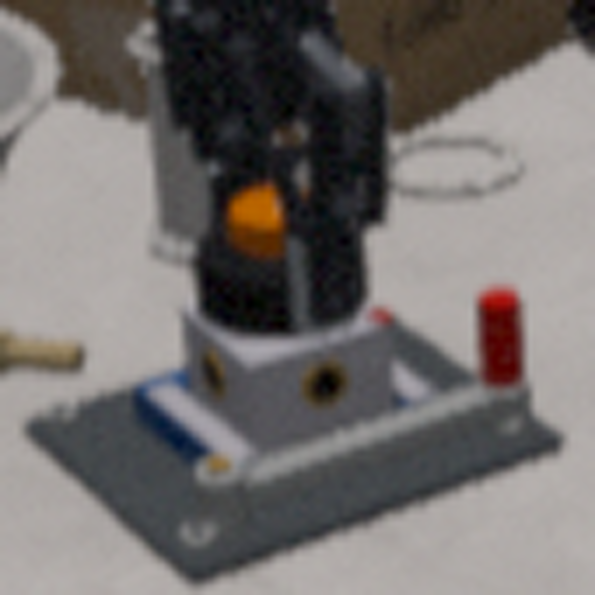

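>>> drive_tool(increments=[{"translation": [0, 0, -0.08], "turn": [8, 0, 0]}, {"translation": [0, 0, 0], "turn": [8, 0, 0]}, {"translation": [0, 0, 0], "turn": [5, 0, 0]}, {"translation": [0, 0, 0], "turn": [4, 0, 0]}, {"translation": [0, 0, 0], "turn": [4, 0, 0]}, {"translation": [0, 0, 0], "turn": [4, 0, 0]}, {"translation": [0, 0, 0], "turn": [3, 0, 0]}, {"translation": [0, 0, 0], "turn": [0, 0, 0]}])

```text
t: 24.7
tool_pos: [645.2, 18.1, 72.9]
tcp_rot: [[-0.0, 0.8, 0.6], [-0.0, 0.6, -0.8], [-1.0, -0.0, 0.0]]
wrist_force: [-2.1, -0.9, 6.1]
grip_width: 0.668
```

```bash
python3 -c "
from h import *
go([646.9,18,73])
"
```

```text
t24.70 tcp [645.2  18.1  72.9] jawaz -53.1 xaxis [-2.e-04 -5.e-04 -1.e+00] J [-25.  41.  30.  98. -26.  48. -37.] F [-2.1 -0.9  6.1] M [-0.15  0.59 -0.14] g 0.668
inc cm [-0.01  0.13  0.11]
```

>>> drive_tool(increments=[{"translation": [0, 0, 0], "turn": [3, 0, 0]}, {"translation": [0, 0, 0], "turn": [3, 0, 0]}, {"translation": [0, 0, 0], "turn": [2, 0, 0]}, {"translation": [0, 0, 0], "turn": [2, 0, 0]}, {"translation": [0, 0, 0], "turn": [2, 0, 0]}, {"translation": [0, 0, 0], "turn": [2, 0, 0]}, {"translation": [0, 0, 0], "turn": [1, 0, 0]}, {"translation": [0, 0, 0], "turn": [0, 0, 0]}])

```text
t: 25.7
tool_pos: [645.0, 18.2, 72.9]
tcp_rot: [[-0.001, 0.927, 0.374], [-0.001, 0.374, -0.927], [-1.0, -0.001, 0.0]]
wrist_force: [-3.2, -0.9, 7.5]
grip_width: 0.668
```

```bash
python3 -c "
from h import *
go([646.9,18,73])
"
```

```text
t25.70 tcp [645.   18.2  72.9] jawaz -68.0 xaxis [-6.e-04 -7.e-04 -1.e+00] J [-27.  42.  33.  98. -29.  49. -50.] F [-3.2 -0.9  7.5] M [-0.24  0.72  0.46] g 0.668
inc cm [-0.01  0.17  0.08]
```

>>> drive_tool(increments=[{"translation": [0, 0, 0], "turn": [1, 0, 0]}, {"translation": [0, 0, 0], "turn": [1, 0, 0]}, {"translation": [0, 0, 0], "turn": [1, 0, 0]}, {"translation": [0, 0, 0], "turn": [1, 0, 0]}, {"translation": [0, 0, 0], "turn": [0, 0, 0]}, {"translation": [0, 0, 0], "turn": [0, 0, 0]}, {"translation": [0, 0, 0], "turn": [0, 0, 0]}, {"translation": [0, 0, 0], "turn": [0, 0, 0]}])

```text
t: 26.7
tool_pos: [646.5, 18.7, 72.8]
tcp_rot: [[0.002, 0.951, 0.308], [-0.0, 0.308, -0.951], [-1.0, 0.002, 0.001]]
wrist_force: [4.5, -0.2, 4.6]
grip_width: 0.668
```

```bash
python3 -c "
from h import *
go([646.9,18,73])
S=snap('scene','n')
c=lambda im,x,y,w,h,k:cv2.resize(im[y:y+h,x:x+w,::-1],None,fx=k,fy=k,interpolation=cv2.INTER_CUBIC)
cv2.imwrite('pics/v14.png',c(S['image'],220,160,85,85,7))
"
```

```text
t26.70 tcp [646.5  18.7  72.8] jawaz -72.1 xaxis [ 2.3e-03 -1.0e-04 -1.0e+00] J [-28.  42.  34.  98. -30.  49. -53.] F [ 4.5 -0.2  4.6] M [-0.25 -1.21  0.76] g 0.668
inc cm [-0.02  0.02  0.08]
```

View pics/v14.png

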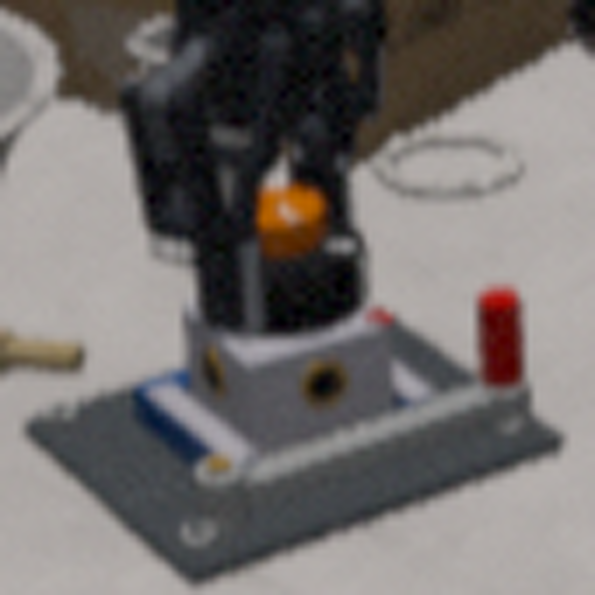

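Moment has risen to 0.76 N m after 147° — ring is at its stop, white line at crop (345,243) facing the red mark. Releasing and rising.

>>> drive_tool(increments=[{"translation": [0, 0, 0], "turn": [-1, 0, 0]}, {"translation": [0, 0, 0], "turn": [0, 0, 0]}, {"translation": [0, 0, 0], "turn": [0, 0, 0]}, {"translation": [0, 0, 0], "turn": [0, 0, 0]}, {"translation": [-1, 0, 0], "turn": [0, 0, 0]}, {"translation": [-2.5, 0, 0], "turn": [0, 0, 0]}, {"translation": [-3.5, 0, 0], "turn": [0, 0, 0]}, {"translation": [-4, 0, 0], "turn": [0, 0, 0]}], gripper=1)

```text
t: 27.75
tool_pos: [645.0, 18.7, 183.6]
tcp_rot: [[-0.001, 0.946, 0.324], [-0.0, 0.324, -0.946], [-1.0, -0.001, -0.0]]
wrist_force: [0.2, 1.2, 0.3]
grip_width: 1.0
```

>>> drive_tool(increments=[{"translation": [-3, 0, 0], "turn": [0, 0, 0]}, {"translation": [-1, -3, 5], "turn": [0, 0, 0]}, {"translation": [0, -3, 5], "turn": [0, 0, 0]}, {"translation": [0, -3, 5], "turn": [0, 0, 0]}, {"translation": [0, -3, 5], "turn": [0, 0, 0]}, {"translation": [0, -3, 5], "turn": [0, 0, 0]}, {"translation": [0, 0, 2], "turn": [0, 0, 0]}, {"translation": [0, 0, 0], "turn": [0, 0, 0]}])

```text
t: 28.75
tool_pos: [590.3, -288.0, 223.2]
tcp_rot: [[0.001, 0.947, 0.32], [-0.001, 0.32, -0.947], [-1.0, 0.0, 0.001]]
wrist_force: [-0.3, 0.8, -0.1]
grip_width: 1.003
```

```bash
python3 -c "
from h import *
st()
S=snap('scene','o');T=snap('top','o')
c=lambda im,x,y,w,h,k:cv2.resize(im[y:y+h,x:x+w,::-1],None,fx=k,fy=k,interpolation=cv2.INTER_CUBIC)
cv2.imwrite('pics/v15.png',np.hstack([c(S['image'],235,175,60,60,6),c(T['image'],270,140,55,55,6.545)[:360,:360]]))
us=blobs(S,orange,(235,170,60,60))[0][:2];ut=blobs(T,orange,(275,140,50,50))[0][:2]
print(us,ut,onz(S,us[0][1],96)); 
if ut: print(onz(T,ut[0][1],98),tri(T,ut[0][1],S,us[0][1]))
"
```

```text
t28.75 tcp [ 590.3 -288.   223.2] jawaz -71.3 xaxis [ 7.0e-04 -1.3e-03 -1.0e+00] J [ -5.  34.  41.  91. -24.  64. -29.] F [-0.3  0.8 -0.1] M [0.04 0.01 0.05] g 1.003
[(np.int32(60), array([258.61666667, 189.45      ]), array([253, 187,  13,   6]))] [(np.int32(80), array([294.1625, 158.275 ]), array([289, 154,  11,  10]))] [647.90112756  19.42261999  96.        ]
[647.76665188  16.15179766  98.        ] (array([649.44734644,  16.92607174,  94.44209409]), np.float64(1.8034517492820652))
```

View pics/v15.png

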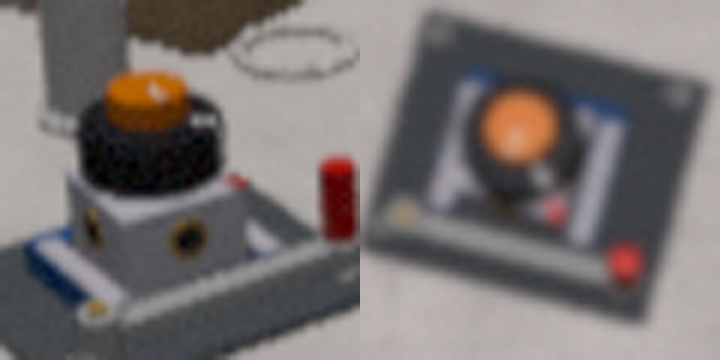

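```bash
python3 -c "
from h import *
T=snap('top');S=snap('scene')
wh=lambda h,s,v:(s<45)&(v>130)
print(blobs(T,wh,(292,160,10,10),1)[0])
m=blobs(T,lambda h,s,v:((h<10)|(h>168))&(s>70)&(v>70),(295,166,10,10),2)[0];print(m)
um=m[0][1]
ul=(297.65,166.9)
k=onz(T,(294.16,158.28),98)[:2]
for n,p in(('line',onz(T,ul,84)),('mark',onz(T,um,58))):
  d=p[:2]-k;print(n,p[:2],d,np.degrees(np.arctan2(d[1],d[0])))
pt=blobs(T,red,(300,170,30,20),3)[0][0][1];p=onz(T,pt,61)[:2];d=p-(H-[0.4,.5]);print('post',p,np.hypot(*d),np.degrees(np.arctan2(d[1],d[0]))%360)
wl=blobs(S,wh,(262,190,12,8),1)[0];print(wl)
"
```

```text
[]
[(np.int32(13), array([299.46153846, 172.30769231]), array([298, 170,   4,   5]))]
line [624.36624148   5.15390607] [-23.38436016 -11.00504897] -154.7975841561505
mark [ 6.13651104e+02 -7.28292212e-02] [-34.09949795 -16.23178426] -154.54497202456545
post [590.86340905 -34.05986296] 113.21528428193437 255.40079129991193
[(np.int32(21), array([271.71428571, 192.23809524]), array([268, 190,   6,   8]))]
```

```bash
python3 -c "
from h import *
st(); print(job_done())"
```

```text
t28.95 tcp [ 591.5 -283.3  222.2] jawaz -71.0 xaxis [-1.0e-04  1.3e-03 -1.0e+00] J [ -5.  34.  41.  91. -24.  64. -29.] F [-0.7  0.3  0.4] M [ 0.02 -0.01 -0.04] g 0.999
the job is handed in; nothing more can be done
None
```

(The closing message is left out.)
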